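Pop the sample port of the tube reader

ROBOT

A 7-joint arm with a two-finger parallel gripper is mounted at the origin on the work surface. World frame = base frame: x ahead of the robot, y to its left, z up, the work surface at z = 0. Lengths are in m, angles in rad, forces in N, time in s.
With the tool pointing down it reaches from about 0.425 to 0.925 m from the base axis. Payload 6.8 kg.
Tool frame: the origin (TCP) lies between the finger pads; the fingertips stand 17 mm ahead of it and the grasp point (between the pads) lies 2 mm behind it; z points along the fingers, x is the direction in which the jaws open and shut, and the axes are right-handed (so a half turn about z gives the same grasp; the last joint's range is limited). The gripper opens to 85 mm and grips with 20 to 120 N. Pads are 22 mm wide; open, the fingers measure 114 mm over their backs; the gripper's body (76 mm by 85 mm) begins 54 mm behind the grasp point. The pads swing forward as they close: fully open they stand 13 mm farther back than shut.
Start: joints at [-0.108, 0.477, 0.022, 1.555, -0.011, 1.109, -0.083], TCP at [0.675, 0, 0.248] pointing down, gripper open.
Joint ranges: [-2.96, 2.96], [-0.34, 2.1], [-1.41, 1.46], [0.24, 2.44], [-1.37, 4.51], [0.17, 1.92], [-2.96, 2.96]. Speed limits (rad/s): [2.39, 2.39, 3.14, 3.14, 3.14, 3.14, 3.14].

INTERFACE

Orientations are given as a unit quaternion [w, x, y, z].
In Python, from station import readout, read_camera, get_calibration, bot, models gives the robot as it stands.
- The arm moves only by the tool carry_out, never from a script. Its argument "deltas" is a list of rows, each a list of 2 entries, a list of its own where there are three numbers: the shift along the tool's x, y, z in cm, then the turn about the tool's z in degrees. A call has 1 to 10 rows; each row is the pose to reach, as a shift and turn from the pose measured when the call began, along the tool's axes at that moment; what a row does not reach only later rows make up. A row lasts 1/8 s, in which the tool goes at most 62.5 mm and 10.7 degrees, less where a joint would pass 70% of its speed; a pose out of reach is approached as far as the arm can. A call with a gripper value outside its range is refused whole. "hand" is the opening, from 0 (shut) to 1 (fully open), set as the call begins (left out, the last holds). The fingers move at their own pace and stop on an object; "newtons" is the grip in N (left out, the last holds). Time passes only in rows, so rows that repeat a pose let the fingers close. It gives the time, the measured TCP pose, the force and the opening at its end, in the units of the state.
- readout.get_obs(): the state, without advancing time (a new reading comes with each control period).
- read_camera(name): name is "scene" or "side" or "wrist"; returns the picture (420x560x3 uint8, red, green, blue); there is no depth.
- get_calibration(name): a dict with "fov_y" (degrees; the focal length in pixels is half the picture's height over the tangent of half this angle, whatever the lens; pixels are square), "cx", "cy" (the principal point, pixels), "D" ([k1, k2, p1, p2, k3] as OpenCV has them; the pictures are not rectified), "world_from_camera" (4x4, takes a point from camera to world coordinates). Camera axes: x right, y down, z forward; pixel columns grow to the right and rows downward; lengths in m; the calibration is good to about 2 mm. A picture is of the moment at which its call begins: read the wrist's pose just before it. get_calibration takes no time and is no camera call; for the wrist camera it gives the pose at the moment of the call.
- bot.hand_in(): hands the job in, once; it reports no verdict.
Trained networks look in the newest picture that a camera, given by its name, has taken for a name from the list of things; names that differ only in an ending like _2 or _b are one class to them, and where a whole thing is asked for, a point or a joint stands for the part that bears it (a point fixed in the world has none). Each returns a list of dicts, best first, with "score" (0 to 1); they miss things now and then, are a little off and sometimes report something else, mostly with a low value. They report only what shows in the picture. A call takes as long as a camera call.
- models.spot_in(query, camera): "centre" ([row, column] in pixels, amid what is visible of it).
The state is a dict: "t": time; "q": joint angles; "joint_vel": joint speeds; "joint_torque": joint torques, N m; "eef_pos": TCP position; "tool_rot": TCP orientation; "contact_force": force on the tool from outside, world axes, zero at the start; "torque": the same for the moment, N m; "gripper_width": opening from 0.0 (shut) to 1.0 (fully open).
Only numpy, scipy, OpenCV 4.12 (cv2) and the standard library are available. Lean on these libraries where they do the work, as an engineer would, in place of code of your own. Each camera call takes 0.05 s, during which the arm holds its last target. There are 200 camera calls.

TASK

Open the sample port of the tube reader, the one of the two bench readers with the wide square hatch: with the fingertips, push the ribbed front edge of that hatch down once until its push-push latch lets go, then take the hand away so that it pops up. Keep clear and watch for three seconds that it stays open; do not push it shut again, do not press the narrow hatch of the other reader, and leave the bottle, the jar and the tube rack where they stand.

Things in the scene. Friction and masses are not known exactly. Their poses are not given: they have to be found in the camera images.
- tube_reader: Reader to work on: white case 210 mm deep (x) x 150 wide (y) x 115 high, fixed on the bench, dark display on the front strip of its top. Origin: centre of its underside; x to its back, z up. Grey hatch on top 95 mm wide x 95 long x 10 thick, 8 mm proud of the top (upper face 123 mm above the bench), hinged at the back, 52 mm behind the case's centre.
- tube_hatch_pad (a point): Point to press: centre of the upper face of the ribbed strip (65 mm wide, 18 deep, 2 raised) along the front edge of the wide hatch, 31 mm in front of the case's centre, 125 mm above the bench when shut, 83 mm from the hinge. It moves with the hatch; its axes are the hatch's.
- tube_hatch (a joint): Angle of the wide hatch, rad: about 0 latched, negative pressed in, opens upward to a stop at 0.9. Push-push latch: pushed past -0.042 (3.5 mm down at the strip, some 3 to 4 N) and let go, a spring swings it to 0.9 within 1.5 s and it stays; short of -0.03 it stays latched. Hard stop at -0.065 (5.4 mm down). An open hatch pushed fully in latches shut again.
- latch_pin (a joint): Hidden cam follower of the latch, sideways travel in m; nothing to handle. 0 latched, up to +0.0065 while the hatch is pressed and opens, about -0.001 when open; below -0.0033 only when an opened hatch is pushed back shut.
- cuvette_reader: The other reader, to be left alone: white case 210 mm deep (x) x 150 wide (y) x 115 high, fixed on the bench, dark display on the front strip of its top. Origin: centre of its underside; x to its back, z up. Its hatch is only 40 mm wide (95 mm long).
- cuvette_hatch (a joint): Angle of the narrow hatch in rad: 0 shut, negative pressed in (down to -0.065). It springs back and does not open.
- reagent_bottle: Glass bottle with a screw cap, 66 mm diameter, 150 mm high, loose on the bench. Origin: centre of its underside.
- tube_jar: Round clear jar with a white lid, 92 mm diameter, 80 mm high, loose on the bench. Origin: centre of its underside.
- tube_rack: Yellow rack for small tubes, 90 x 170 x 45 mm (54 mm with the caps), loose on the bench. Origin: centre of its underside.

How it is judged:
By the outcome, as a careful person would: the job done as asked, in the order asked, and still so for the second after the job is handed in, with the robot touching nothing.
It also fails if it takes over 40 s, if anything falls off the work surface, if the arm or the gripper's body presses on something with over 40 N, if the wrist force passes 120 N, or if a joint passes its speed limit or range.

## Working session

There is one attempt and no reset: what is moved stays moved. The work goes in short steps, Python scripts to look and compute and a tool call to move; the robot and the scene stay as the last step left them, time stands still between calls to the robot, and variables do not carry over. Pictures are saved under pics/ and viewed, about 8 in all and at most 12, crops included, and the job is handed in when it is done.

Besides the shell and the picture viewer there is one more tool, called after ">>>" as name([rows], argument=value, ...), one row to a line, values as JSON. carry_out: Moves the arm, as the interface text tells. Its arguments: {"type":"object","properties":{"deltas":{"type":"array"},"hand":{"type":"number"},"newtons":{"type":"number"}},"required":["deltas"]}

```bash
mkdir -p pics; cat > h.py <<'E'
import numpy as np, cv2
from station import readout, read_camera, get_calibration, bot, models
def K(c):
    f=210/np.tan(np.radians(c['fov_y'])/2); return np.array([[f,0,c['cx']],[0,f,c['cy']],[0,0,1.]])
def onplane(c,row,col,z):
    p=cv2.undistortPoints(np.array([[[col,row]]],float),K(c),np.array(c['D'],float))[0,0]
    T=np.array(c['world_from_camera']); d=T[:3,:3]@[p[0],p[1],1]; o=T[:3,3]
    return o+d*(z-o[2])/d[2]
def proj(c,P):
    T=np.linalg.inv(np.array(c['world_from_camera'])); 
    return cv2.projectPoints(np.atleast_2d(P).astype(float),cv2.Rodrigues(T[:3,:3])[0],T[:3,3],K(c),np.array(c['D'],float))[0][:,0]
E
python3 - <<'E'
from h import *
o=readout.get_obs(); print(o['t'],o['eef_pos'],o['tool_rot'],o['contact_force'],o['gripper_width'])
ims=[]
for n in ['scene','side','wrist']:
    c=get_calibration(n); im=read_camera(n); cv2.imwrite(f'pics/{n}0.png',im[...,::-1])
    for q,z in [('tube_hatch_pad',.125),('tube_reader',.115),('cuvette_reader',.115)]:
        for r in models.spot_in(q,n)[:2]: print(n,q,r['score'],np.round(r['centre']),onplane(c,*r['centre'],z).round(3))
E
```

```text
0.0 [6.74442422e-01 1.85782416e-05 2.47333836e-01] [ 5.67814533e-05  9.99999582e-01  3.71446267e-05 -9.12139522e-04] [-0.4211938  -0.4681219   0.98678796] 1.0025119456486173
scene tube_hatch_pad 0.84 [203. 269.] [ 0.56  -0.001  0.125]
scene tube_reader 0.96 [237. 268.] [ 0.623 -0.02   0.115]
scene cuvette_reader 0.87 [182. 395.] [0.569 0.236 0.115]
side tube_hatch_pad 0.89 [224. 295.] [0.554 0.03  0.125]
side tube_hatch_pad 0.37 [244. 292.] [0.542 0.088 0.125]
side tube_reader 0.68 [243. 292.] [0.545 0.075 0.115]
side cuvette_reader 0.8 [341. 274.] [0.505 0.299 0.115]
wrist tube_hatch_pad 0.57 [182. 130.] [0.558 0.021 0.125]
wrist tube_reader 0.56 [173. 124.] [0.55  0.027 0.115]
wrist cuvette_reader 0.71 [ 0. 35.] [0.507 0.15  0.115]
```

View pics/scene0.png

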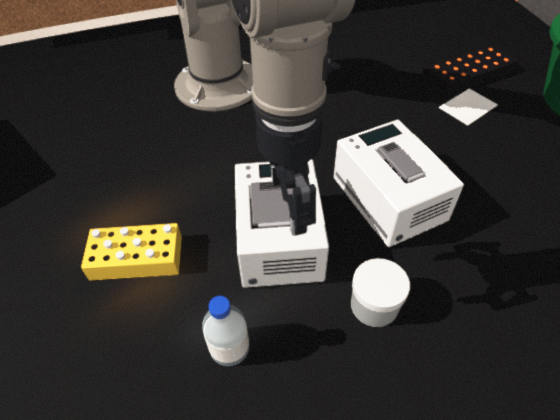

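View pics/wrist0.png

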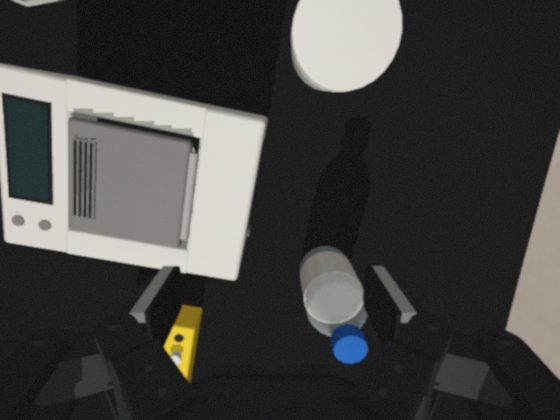

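The wrist picture shows the wide hatch. Its ribbed strip is at about row 177, col 86, its hinge bar at col ~188, and the rear top corners of the case at (117,267) and (279,238) (row, col). The narrow hatch is on the other reader, to the right in the scene picture.

```bash
python3 - <<'E'
from h import *
c=get_calibration('wrist'); print(np.array(c['world_from_camera']).round(3))
P={}
for n,r,co,z in [('strip',177,86,.125),('stripA',138,87,.125),('stripB',217,85,.125),('backL',117,266,.115),('backR',279,238,.115),('frontR',240,5,.115),('hFL',119,70,.123),('hFR',231,69,.123),('hBL',151,196,.123),('hBR',246,186,.123)]:
    P[n]=onplane(c,r,co,z); print(n,P[n].round(4))
d=P['backL']-P['backR']; print('width',np.linalg.norm(d)); u=np.array([d[1],-d[0]])/np.linalg.norm(d)
if u@(P['backL']-P['strip'])[:2]<0:u=-u
m=(P['backL']+P['backR'])[:2]/2; ctr=m-.105*u
print('x axis',u,np.degrees(np.arctan2(u[1],u[0])),'ctr',ctr,'pad pred',ctr-.031*u)
im=cv2.imread('pics/wrist0.png'); cv2.imwrite('pics/crop1.png',cv2.resize(im[50:300,0:290],None,fx=2.4,fy=2.4,interpolation=cv2.INTER_CUBIC))
E
```

```text
[[ 1.    -0.001 -0.001  0.675]
 [-0.001 -0.953 -0.303  0.078]
 [-0.     0.303 -0.953  0.374]
 [ 0.     0.     0.     1.   ]]
strip [0.5242 0.0257 0.125 ]
stripA [0.5306 0.0564 0.125 ]
stripB [ 0.5171 -0.0084  0.125 ]
backL [0.6693 0.0721 0.115 ]
backR [ 0.642  -0.0736  0.115 ]
frontR [ 0.4374 -0.0333  0.115 ]
hFL [0.5193 0.0704 0.123 ]
hFR [ 0.5001 -0.0218  0.123 ]
hBL [0.6135 0.0464 0.123 ]
hBR [ 0.5985 -0.0362  0.123 ]
width 0.1483018494624548
x axis [ 0.98282571 -0.18453622] -10.634093954738097 ctr [0.5524533  0.01861776] pad pred [0.5219857  0.02433839]
```

View pics/crop1.png

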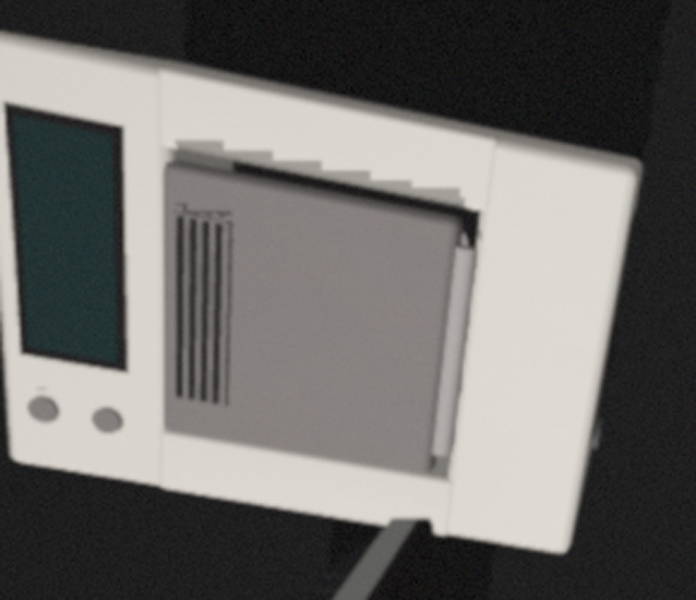

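Two independent estimates of the strip centre agree to 2–3 mm: (0.523, 0.025), with the reader turned about -10.6°. The measured case width is 148 mm, against 150 given. I'll shut the fingers and go above the strip.

>>> carry_out([
  [[-4,-0.7,0],3],
  [[-8,-1.4,0],6],
  [[-12,-2,1],10],
  [[-15.1,-2.5,3],10.5],
  [[-15.1,-2.5,5],10.5],
  [[-15.1,-2.5,6.5],10.5],
  [[-15.1,-2.5,7],10.5],
  [[-15.1,-2.5,7],10.5],
], hand=0)

```text
t: 1.6
eef_pos: [0.5244, 0.0249, 0.1782]
tool_rot: [0.0, 0.996, -0.092, -0.0]
contact_force: [0.3, -0.3, -0.8]
gripper_width: 0.002
```

```bash
python3 - <<'E'
from h import *
o=readout.get_obs(); print(o['t'],o['eef_pos'].round(4) if hasattr(o['eef_pos'],'round') else o['eef_pos'],o['tool_rot'],o['contact_force'],o['gripper_width'])
im={n:read_camera(n) for n in ['wrist','side']}
for n in im:
    c=get_calibration(n); print(n,'pad',proj(c,[.523,.025,.125]),'tip',proj(c,np.array(o['eef_pos'])-[0,0,.017]))
s=np.hstack([im['wrist'][...,::-1][:, :400],cv2.resize(im['side'][140:300,220:370,::-1],(394,420),interpolation=cv2.INTER_CUBIC)])
cv2.imwrite('pics/b.png',s)
E
```

```text
1.6 [0.5244 0.0249 0.1782] [ 3.17164750e-05  9.95792712e-01 -9.16344372e-02 -6.15896520e-05] [ 0.34361578 -0.31239184 -0.80987587] 0.0018145989931728436
wrist pad [[270.7156572 240.7220499]] tip [[273.07510057 268.65996118]]
side pad [[310.00630097 225.47640368]] tip [[310.46425353 211.06852969]]
```

View pics/b.png

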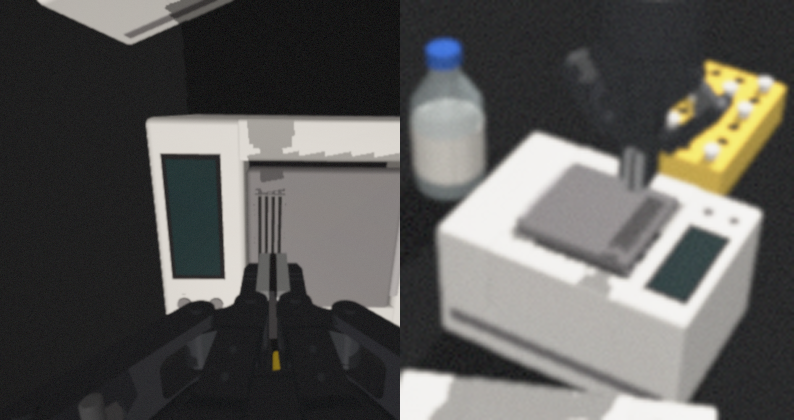

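The strip spans cols 258–284 at about row 225 in the wrist picture, with the fingertips over it (col 273). In the side crop the tip is just above the strip, at about (210, 309) full-frame, against (211, 310) predicted. The gap is about 36 mm, so I'll go down to just above the strip and then feel for contact.

>>> carry_out([
  [[-0.1,0,1.5],0],
  [[-0.1,0,2.6],0],
  [[-0.1,0,3.2],0],
  [[-0.1,0,3.3],0],
  [[-0.1,0,3.3],0],
])

```text
t: 2.33
eef_pos: [0.5238, 0.0252, 0.1458]
tool_rot: [-0.0, 0.996, -0.092, 0.001]
contact_force: [-0.1, -0.5, -0.7]
gripper_width: 0.001
```

>>> carry_out([
  [[0,0,0.2],0],
  [[0,0,0.4],0],
  [[0,0,0.5],0],
  [[0,0,0.5],0],
])

```text
t: 2.82
eef_pos: [0.524, 0.0253, 0.141]
tool_rot: [-0.0, 0.996, -0.092, 0.001]
contact_force: [-0.3, 0.1, 2.1]
gripper_width: 0.006
```

>>> carry_out([
  [[0,0,0.1],0],
  [[0,0,0.2],0],
  [[0,0,0.2],0],
])

```text
t: 3.2
eef_pos: [0.5239, 0.0252, 0.1388]
tool_rot: [-0.0, 0.996, -0.092, 0.001]
contact_force: [0.1, 1.0, 3.0]
gripper_width: -0.0
```

>>> carry_out([
  [[0,0,0.1],0],
  [[0,0,0.15],0],
  [[0,0,0.15],0],
])

```text
t: 3.58
eef_pos: [0.5238, 0.0253, 0.1373]
tool_rot: [-0.0, 0.996, -0.092, 0.0]
contact_force: [-0.5, -0.1, 2.4]
gripper_width: -0.004
```

>>> carry_out([
  [[0,0,0.05],0],
  [[0,0,0.08],0],
  [[0,0,0.08],0],
])

```text
t: 3.95
eef_pos: [0.5239, 0.0253, 0.1368]
tool_rot: [-0.0, 0.996, -0.092, 0.001]
contact_force: [-1.9, -0.0, 6.5]
gripper_width: 0.002
```

The force has risen from about 3 to 6.5 N at 5.2 mm down, so the hatch is at its hard stop and well past the release depth. Next I lift straight up fast and move back towards the robot.

>>> carry_out([
  [[0,0,-4],0],
  [[0,0,-9],0],
  [[-1,0,-13],0],
  [[-3,0,-16],0],
  [[-5,0,-18],0],
  [[-5,0,-18],0],
  [[-5,0,-18],0],
  [[-5,0,-18],0],
])

```text
t: 4.95
eef_pos: [0.4746, 0.0341, 0.3156]
tool_rot: [0.0, 0.996, -0.092, -0.0]
contact_force: [-1.3, 0.1, -0.1]
gripper_width: 0.005
```

>>> carry_out([
  [[0,0,0],0],
  [[0,0,0],0],
  [[0,0,0],0],
  [[0,0,0],0],
  [[0,0,0],0],
  [[0,0,0],0],
  [[0,0,0],0],
  [[0,0,0],0],
  [[0,0,0],0],
  [[0,0,0],0],
])

```text
t: 6.2
eef_pos: [0.4746, 0.0341, 0.3156]
tool_rot: [0.0, 0.996, -0.092, -0.0]
contact_force: [0.6, -0.7, 0.7]
gripper_width: 0.004
```

```bash
python3 - <<'E'
from h import *
o=readout.get_obs(); print(o['t'],o['eef_pos'],o['contact_force'])
im={n:read_camera(n) for n in ['wrist','side']}
s=np.hstack([cv2.resize(im[n][...,::-1],(400,300)) for n in im]); cv2.imwrite('pics/c.png',s)
E
```

```text
6.2 [0.47460242 0.03407954 0.31561079] [ 0.63010861 -0.67598097  0.69066666]
```

View pics/c.png

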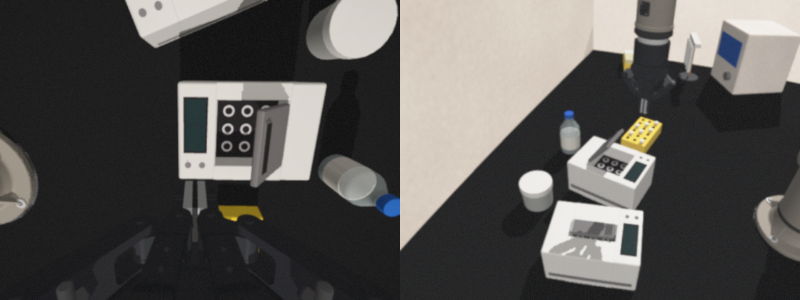

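The hatch has popped open: both views show the tube wells (left half, around (130,240)) with the hatch standing up, and the hand is well clear. Next I watch for over three seconds from the time it opened (~5.6 s).

>>> carry_out([
  [[0,0,0],0],
  [[0,0,0],0],
  [[0,0,0],0],
  [[0,0,0],0],
  [[0,0,0],0],
  [[0,0,0],0],
  [[0,0,0],0],
  [[0,0,0],0],
  [[0,0,0],0],
  [[0,0,0],0],
])

```text
t: 7.55
eef_pos: [0.4746, 0.0341, 0.3156]
tool_rot: [0.0, 0.996, -0.092, -0.0]
contact_force: [0.1, -0.5, -0.8]
gripper_width: 0.001
```

>>> carry_out([
  [[0,0,0],0],
  [[0,0,0],0],
  [[0,0,0],0],
  [[0,0,0],0],
  [[0,0,0],0],
  [[0,0,0],0],
  [[0,0,0],0],
  [[0,0,0],0],
  [[0,0,0],0],
  [[0,0,0],0],
])

```text
t: 8.8
eef_pos: [0.4746, 0.0341, 0.3156]
tool_rot: [0.0, 0.996, -0.092, -0.0]
contact_force: [0.4, 0.1, 0.5]
gripper_width: -0.002
```

>>> carry_out([
  [[0,0,0],0],
  [[0,0,0],0],
  [[0,0,0],0],
  [[0,0,0],0],
  [[0,0,0],0],
  [[0,0,0],0],
  [[0,0,0],0],
  [[0,0,0],0],
  [[0,0,0],0],
  [[0,0,0],0],
])

```text
t: 10.05
eef_pos: [0.4746, 0.0341, 0.3156]
tool_rot: [0.0, 0.996, -0.092, -0.0]
contact_force: [0.8, -0.8, 0.1]
gripper_width: -0.004
```

```bash
python3 - <<'E'
from h import *
o=readout.get_obs(); print(o['t'],o['contact_force'])
im={n:read_camera(n) for n in ['wrist','scene']}
s=np.hstack([cv2.resize(im[n][...,::-1],(400,300)) for n in im]); cv2.imwrite('pics/d.png',s)
old=cv2.resize(cv2.imread('pics/c.png')[:,:400],(400,300)); print('wrist change',np.abs(old.astype(int)-s[:,:400]).mean())
E
```

```text
10.05 [ 0.76489717 -0.75539367  0.13891219]
wrist change 1.746975
```

View pics/d.png

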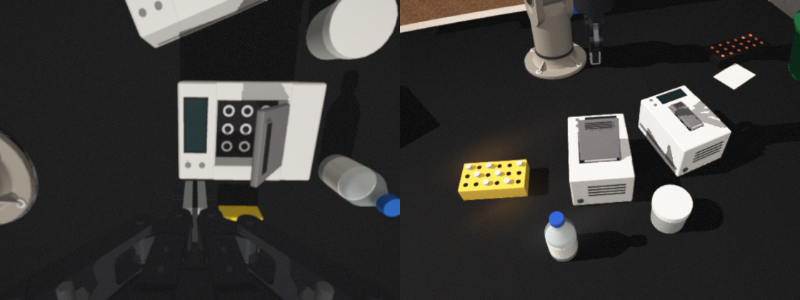

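The hatch stands open, unchanged between 6.2 and 10.05 s. Bottle, jar, rack and the narrow hatch look as they did at the start.

```bash
python3 -c "
from station import bot; print(bot.hand_in())"
```

```text
the job is handed in; nothing more can be done
None
```

The tube reader's wide hatch is open, and I have handed the job in. I pushed its ribbed edge down once with shut fingertips, about 5 mm, until I felt the end stop at about 6.5 N. Then I lifted the hand straight up and drew it back clear.

- **Hatch:** the pictures at 6.2 s and 10.05 s both show it standing open with the wells visible. The hand stayed still and clear for the whole 5 s after the lift, with force readings within about 1 N, which is noise.
- **Everything else:** the narrow hatch, bottle, jar and rack looked unmoved in the last scene picture; I judged that by eye.
- **Disagreements:** the only one was early on. The spotting network's pad position was about 35 mm off, because it marked the hatch as a whole. I used the strip measured in the wrist picture instead, and it agreed with the case geometry to 2–3 mm.

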